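# Fit the bangle post into its quick-release foot

## Robot

A 7-joint arm with a two-finger parallel gripper is mounted at the origin on the work surface. World frame = base frame: x ahead of the robot, y to its left, z up, the work surface at z = 0. Lengths are in m, angles in degrees, forces in N, time in s.
With the tool pointing down it reaches from about 0.425 to 0.95 m from the base axis. Payload 4.7 kg.
Tool frame: the origin (TCP) lies midway between the tips of the shut fingers; the grasp point (between the pads) lies 19 mm behind it; z points along the fingers, y is the line along which they close (so a half turn about z gives the same grasp; the last joint's range is limited). The gripper opens to 85 mm and grips with 20 to 120 N. Pads are 22 mm wide; open, the fingers measure 114 mm over their backs; the gripper's body (76 mm by 85 mm) begins 54 mm behind the grasp point. The pads swing forward as they close: fully open they stand 13 mm farther back than shut.
Start: joints at [64.005, 26.849, -2.785, 87.806, 1.381, 65.374, -4.715], TCP at [0.278, -0.615, 0.231] pointing down, gripper open.
Joint ranges: [-148.3, 148.3], [-19.14, 114.17], [-79.39, 73.82], [5.75, 140.21], [-59.74, 239.74], [12.07, 113.84], [-152.46, 152.46]. Speed limits (degrees/s): [147.25, 147.25, 180, 180, 180, 180, 180].

## Interface

Orientations are given as a 3x3 rotation matrix whose columns are the frame's x, y, z axes.
In Python, from workcell import state, read_camera, camera_params, close_job gives the robot as it stands.
- The arm moves only by the tool move_arm, never from a script. Its argument "targets" is a list of rows, each an object of numbers: "tx", "ty", "tz": the shift along the world's x, y, z in m; "rx", "ry", "rz": the turn, a rotation vector about the world's x, y, z in degrees. A call has 1 to 20 rows; each row shifts and turns the commanded pose from where the row before left it; what a row does not reach is not made up. A row lasts 1/8 s, in which the tool goes at most 62.5 mm and 10.7 degrees, less where a joint would pass 70% of its speed; a pose out of reach is approached as far as the arm can. A call is refused whole if a number of a shift passes 0.0625 or a number of a turn 10.7, either way. A call with a gripper value outside its range is refused whole. "grip" is the closure, from 0 (fully open) to 1 (shut), set as the call begins (left out, the last holds). The fingers move at their own pace and stop on an object; the grip force is fixed at half the most. Time passes only in rows, so rows that do not move let the fingers close. It gives the time, the measured TCP pose, the force, the opening and the grip force at its end, in the units of the state.
- state(): the state, without advancing time (a new reading comes with each control period).
- read_camera(name): name is "scene" or "top" or "wrist"; returns the picture (480x640x3 uint8, red, green, blue); there is no depth.
- camera_params(name): a dict with "fx", "fy", "cx", "cy" (pixels), "view" (4x4, takes a point from world to camera coordinates). Camera axes: x right, y up, looking along -z (the intrinsics and any distortion apply to the point x, -y, -z); pixel columns grow to the right and rows downward; lengths in m; the calibration is good to about 2 mm. A picture is of the moment at which its call begins: read the wrist's pose just before it. camera_params takes no time and is no camera call; for the wrist camera it gives the pose at the moment of the call.
- close_job(): hands the job in; it is judged then, once.
The state is a dict: "time_s": time; "joint_positions": joint angles; "dq": joint speeds; "joint_efforts": joint torques, N m; "position": TCP position; "ee_rot": TCP orientation; "ft_force": force on the tool from outside, world axes, zero at the start; "moment": the same for the moment, N m; "finger_gap": finger opening in m; "grip_force": force on a finger pad.
Only numpy, scipy, OpenCV 4.12 (cv2) and the standard library are available. Lean on these libraries where they do the work, as an engineer would, in place of code of your own. Each camera call takes 0.05 s, during which the arm holds its last target. There are 200 camera calls.

## Task

Fit the steel bangle post that stands in the grey resin rest into the quick-release coupler on the marble foot: pull the coupler's brass spring sleeve down until it catches and let go of it, then put the post's plug into the mouth and press it gently fully home, keeping hold of it until the sleeve has sprung back up. Then let go and move clear, leaving the post upright with its collar flush on the mouth; never force it, and leave the blue bottle, the white dish and the hair slide where they are.

Things in the scene. Friction and masses are not known exactly. Their poses are not given: they have to be found in the camera images.
- coupler: Quick coupler: square marble foot 100 x 100 x 20 mm, fixed, with an upright dark steel socket tube (outer diameter 32, straight round bore of diameter 20, no lead-in), top at 78 mm, the brass sleeve around it. The socket is clamped in an oversize hole and stands up to 5 mm off the foot's centre along each side, not in readings. Origin: centre of the foot's underside; x, y along its sides, z up.
- mouth (a point): Fixed point 78 mm above the foot's centre: where the socket's open mouth would be if centred. The real mouth is at this height but up to 5 mm off along the foot's x and y (clamped: only a sideways push over 60 N would shift it). With the sleeve up, dogs in the bore stop the plug 18 mm short of home; with the sleeve caught down the bore is free.
- sleeve (a joint): Brass sleeve on the socket: tube of outer diameter 42 (43 over ribs), 32 mm long, flange of diameter 68, 6 thick, at its lower end, its top face 54 mm above the dresser when up. Value, m: 0 = up, its top 2 mm above the mouth; grows as it is pulled down. Spring 6.5 to 12 N. Pulled past 0.013 (stop 0.015) a hidden catch keeps it at about 0.0115; seating the plug trips it.
- post: Steel bangle post, upright, 113 mm tall, 0.2-0.33 kg, loose. Origin: centre of the plug's tip, z up. From the tip: plug of diameter 18, 36 long, tip edge bevelled 1 mm, narrow neck; collar of diameter 28 to 42 mm; stem of diameter 18 to 106; black cap to 113. Home = collar on the mouth. The last 5 mm push a plunger; 6 to 15 N, more than its weight, trips the catch 1 to 2 mm before home.
- collar (a point): Point on the post's axis at the collar's underside, 36 mm above the tip; rests on the mouth when home.
- stem (a point): Good place to grip the post: on its axis, 84 mm above the tip (48 mm above the collar's underside), stem diameter 18 mm.
- rest: Grey resin block 90 x 90 x 42 mm, fixed, with a hole of diameter 23 mm in the middle of its top in which the post stands, its collar on the block's top. Origin: centre of its underside.
- bottle: Blue glass bottle, 48 mm diameter, 110 mm tall, loose. Leave alone. Origin: centre of its underside.
- dish: White ceramic egg dish, 80 mm diameter, 30 mm tall, loose. Leave alone. Origin: centre of its underside.
- slide: Copper-coloured metal hair slide 55 x 12 x 6 mm lying flat, loose. Leave alone. Origin: centre of its underside, x along it.
Things that resemble listed ones, but are neither listed nor needed, are in the scene too. There is more than one size of the post; the job needs the largest.

How it is judged:
By the outcome, as a careful person would: the job done as asked, in the order asked, and still so for the second after the job is handed in, with the robot touching nothing.
It also fails if it takes over 67 s, if anything falls off the work surface, if the arm or the gripper's body presses on something with over 40 N, if the wrist force passes 120 N, or if a joint passes its speed limit or range.

## Working session

There is one attempt and no reset: what is moved stays moved. The work goes in short steps, Python scripts to look and compute and a tool call to move; the robot and the scene stay as the last step left them, time stands still between calls to the robot, and variables do not carry over. Pictures are saved under pics/ and viewed, at most 10 in all, crops included, and the job is handed in when it is done.

Besides the shell and the picture viewer there is one more tool, called after "Request:" as a command line: name --argument value ..., lists and objects as JSON in quotes. move_arm: Moves the arm, as the interface text tells. Its arguments: {"type":"object","properties":{"targets":{"type":"array","items":{"type":"object","properties":{"tx":{"type":"number"},"ty":{"type":"number"},"tz":{"type":"number"},"rx":{"type":"number"},"ry":{"type":"number"},"rz":{"type":"number"}}}},"grip":{"type":"number"}},"required":["targets"]}

```bash
mkdir -p pics
cat > h.py <<'E'
import numpy as np, cv2
from workcell import state, read_camera, camera_params, close_job
def snap(n,f):
    p=camera_params(n); im=read_camera(n); cv2.imwrite(f'pics/{f}.png',im[:,:,::-1]); 
    np.save(f'pics/{f}.npy',{k:(np.array(v) if isinstance(v,(list,np.ndarray)) else v) for k,v in p.items()},allow_pickle=True); return im,p
def load(f): return cv2.imread(f'pics/{f}.png'), np.load(f'pics/{f}.npy',allow_pickle=True).item()
def ray(p,u,v):
    V=np.array(p['view']); d=np.array([(u-p['cx'])/p['fx'],-(v-p['cy'])/p['fy'],-1.]); R=V[:3,:3]
    return -R.T@V[:3,3], R.T@d
def onz(p,u,v,z):
    o,d=ray(p,u,v); return o+d*(z-o[2])/d[2]
def proj(p,X):
    V=np.array(p['view']); c=V[:3,:3]@np.array(X)+V[:3,3]; return np.array([p['cx']+p['fx']*c[0]/-c[2], p['cy']-p['fy']*c[1]/-c[2]])
E
python3 - <<'E'
from h import *
a,p=snap('scene','s0'); b,q=snap('top','t0'); print(p,q,state())
cv2.imwrite('pics/both.png',cv2.resize(np.hstack([a,b])[:,:,::-1],(800,300)))
E
```

```text
{'fx': 570.639227165822, 'fy': 570.639227165822, 'cx': 315.0692042685091, 'cy': 239.43667953114897, 'view': array([[ 0.24758407,  0.96882932, -0.00847814, -0.20091284],
       [-0.61977736,  0.16509777,  0.76721493,  0.2761004 ],
       [ 0.74470004, -0.18469564,  0.64133406, -1.35647092],
       [ 0.        ,  0.        ,  0.        ,  1.        ]])} {'fx': 540.0873476322661, 'fy': 540.0873476322661, 'cx': 318.3181797332845, 'cy': 232.41019218791791, 'view': array([[ 0.02553778, -0.99954715,  0.01591605,  0.03930016],
       [ 0.99019788,  0.02747947,  0.13694169, -0.55539706],
       [-0.13731704,  0.01226286,  0.99045124, -0.88666198],
       [ 0.        ,  0.        ,  0.        ,  1.        ]])} {'time_s': 0.1, 'joint_positions': array([64.00641875, 26.89579086, -2.78390859, 87.86622798,  1.3823243 ,
       65.37580295, -4.71561079]), 'dq': array([-0.06304189, -0.10134598, -0.02365981, -0.13850348,  0.0845741 ,
        0.01913918, -0.05268774]), 'joint_efforts': array([ 8.14651466e-04, -5.11513424e+01, -4.66133037e-02, -2.38391662e+01,
        1.09085257e-02,  4.36585658e-03,  1.33155822e-05]), 'position': array([ 0.27796439, -0.61453737,  0.23033462]), 'ee_rot': array([[ 9.11119385e-01,  4.12141694e-01, -8.30808852e-04],
       [ 4.12142522e-01, -9.11117952e-01,  1.61815193e-03],
       [-9.00569801e-05, -1.81674125e-03, -9.99998346e-01]]), 'ft_force': array([ 0.09364007, -1.05428451,  0.19341569]), 'moment': array([ 0.00297864, -0.0029236 ,  0.00528099]), 'grip_force': 0.0, 'finger_gap': 0.08537826039777587}
```

View pics/s0.png

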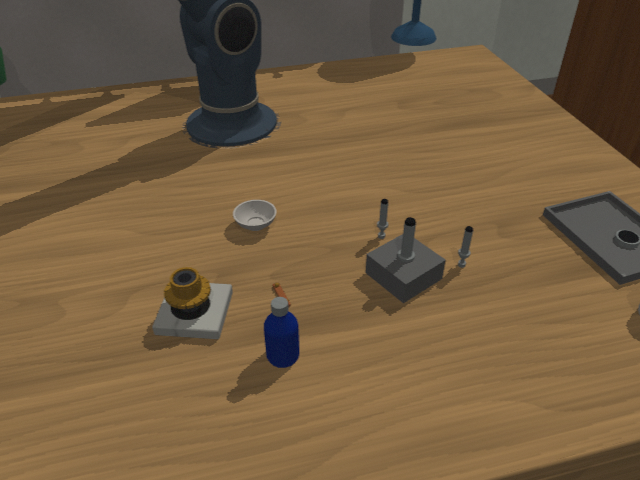

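View pics/t0.png

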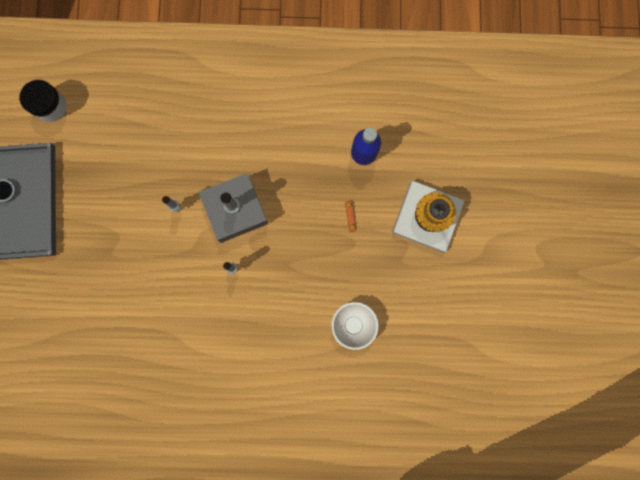

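The three post candidates, by scene pixels, are (383,215), (408,240) and (466,245). The one at (408,240) stands in the grey rest and is the thickest and tallest, so it fits. The coupler is at scene (188,295) and top (437,211). I'll confirm with a crop and measure.

Run:
```python
from h import *
s,p=load('s0'); t,q=load('t0')
c1=cv2.resize(s[180:310,350:490],(430,400),interpolation=cv2.INTER_CUBIC); c2=cv2.resize(t[165:265,385:485],(370,400)[:2],interpolation=cv2.INTER_CUBIC)
cv2.imwrite('pics/crop1.png',np.hstack([c1,c2]))
def tri(a,b):
    o1,d1=ray(p,*a);o2,d2=ray(q,*b); k=np.linalg.lstsq(np.c_[d1,-d2],o2-o1,rcond=None)[0]
    A,B=o1+k[0]*d1,o2+k[1]*d2; return ((A+B)/2).round(4),np.linalg.norm(A-B).round(4)
print('cap',tri((410,221),(226.5,197.5)), 'mouth',tri((184.5,277),(440,209)))
# rest/foot contours in top
hsv=cv2.cvtColor(t,cv2.COLOR_BGR2HSV)
def big(m,x0,x1,y0,y1):
    k=np.zeros_like(m);k[y0:y1,x0:x1]=m[y0:y1,x0:x1];c=max(cv2.findContours(k,0,2)[0],key=cv2.contourArea);return c
foot=big(cv2.inRange(hsv,(0,0,140),(180,50,255)),385,480,170,260)
rest=big(cv2.inRange(hsv,(0,0,40),(180,60,130)),190,280,165,250)
for n,c,z in(('foot',foot,.02),('rest',rest,.042)):
    b=cv2.boxPoints(cv2.minAreaRect(c)); w=np.array([onz(q,*x,z) for x in b]); e=w[1]-w[0];f=w[2]-w[1]
    print(n,b.round(0).tolist(),w.mean(0).round(4),np.linalg.norm(e),np.linalg.norm(f),np.degrees(np.arctan2(e[1],e[0])))
print('mouth@z',onz(q,440,209,.08),onz(p,184.5,277,.08))
for n,a,z in(('bottle',(370,134),.11),('dish',(355,326),.03),('slide',(350,215),.006),('post2',(167,201),.08),('post3',(230,266),.08)): print(n,onz(q,*a,z).round(3))
```

```text
cap (array([0.596 , 0.2039, 0.1142]), np.float64(0.0052)) mouth (array([ 0.5933, -0.1434,  0.0785]), np.float64(0.0038))
foot [[392.0, 233.0], [411.0, 180.0], [465.0, 199.0], [445.0, 252.0]] [ 0.5914 -0.1389  0.02  ] 0.1016008247307983 0.10038544263942359 -19.426389104438528
rest [[198.0, 192.0], [247.0, 172.0], [267.0, 223.0], [218.0, 242.0]] [0.5933 0.2018 0.042 ] 0.08988667086072152 0.09462008961385492 -65.84962408161111
mouth@z [ 0.59284126 -0.14500733  0.08      ] [ 0.59557503 -0.14144875  0.08      ]
bottle [ 0.707 -0.025  0.11 ]
dish [ 0.398 -0.012  0.03 ]
slide [ 0.591 -0.002  0.006]
post2 [0.593 0.304 0.08 ]
post3 [0.49  0.196 0.08 ]
```

View pics/crop1.png

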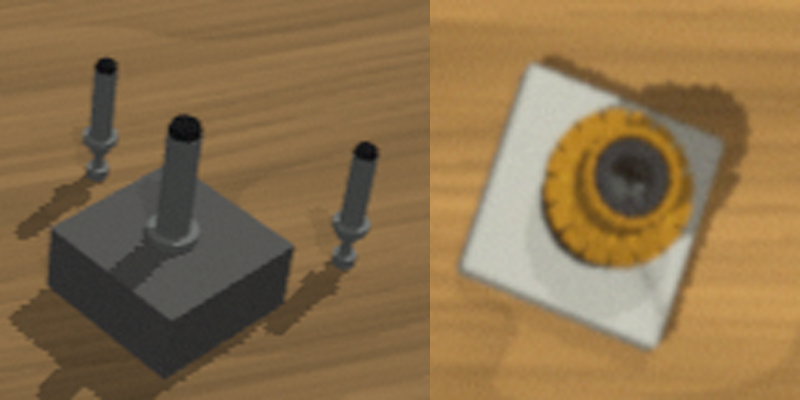

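The crop confirms it: the large post stands in the rest, and the other two are smaller and stand free on the table. Next I'll move above the coupler for a close look.

Request:
move_arm --targets '[{"tx": 0.0285,"ty": 0.043},{"tx": 0.0285,"ty": 0.043},{"tx": 0.0285,"ty": 0.043},{"tx": 0.0285,"ty": 0.043},{"tx": 0.0285,"ty": 0.043},{"tx": 0.0285,"ty": 0.043},{"tx": 0.0285,"ty": 0.043},{"tx": 0.0285,"ty": 0.043},{"tx": 0.0285,"ty": 0.043},{"tx": 0.0285,"ty": 0.043},{"tx": 0.0285,"ty": 0.043},{}]' --grip 0.4

```text
schema error: expected keys tx, ty, tz, rx, ry, rz
```

Run:
```python
from h import *
snap('wrist','w1'); s=state(); print(s['time_s'],s['position'],s['finger_gap'],s['ft_force']); im,p=load('w1'); print(p,proj(p,(.593,-.143,.08)))
```

```text
0.15 [ 0.2780375  -0.61460141  0.23047928] 0.08573534626068882 [ 0.2822637   0.24300303 -0.09592854]
{'fx': 401.359089513921, 'fy': 401.359089513921, 'cx': 320.5466119781796, 'cy': 233.792521159985, 'view': array([[ 0.41245277, -0.91097834, -0.00108781, -0.67559326],
       [ 0.87352946,  0.39583578, -0.2833025 ,  0.03547297],
       [ 0.25851304,  0.11589866,  0.95902998, -0.37794342],
       [ 0.        ,  0.        ,  0.        ,  1.        ]])} [-413.44683147 -923.23883542]
```

View pics/w1.png

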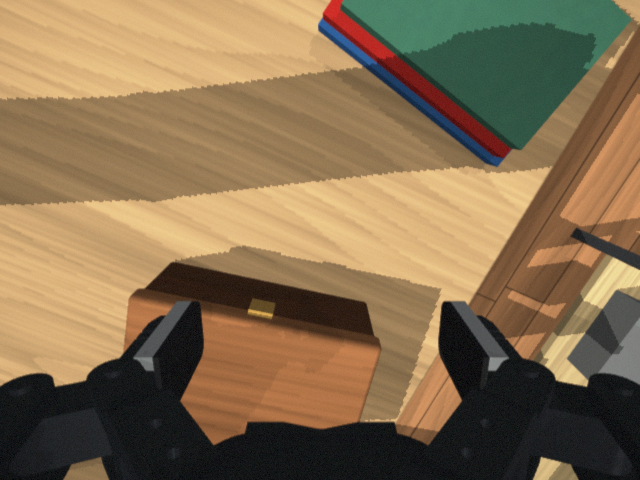

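The arm hasn't moved, because every row needs all six keys. This picture shows the fingers framing a wooden box at about (250,350). I'll stop about 55 mm short of the coupler so the forward-looking camera sees it.

Request:
move_arm --targets '[{"tx": 0.026,"ty": 0.045,"tz": 0,"rx": 0,"ry": 0,"rz": 0},{"tx": 0.026,"ty": 0.045,"tz": 0,"rx": 0,"ry": 0,"rz": 0},{"tx": 0.026,"ty": 0.045,"tz": 0,"rx": 0,"ry": 0,"rz": 0},{"tx": 0.026,"ty": 0.045,"tz": 0,"rx": 0,"ry": 0,"rz": 0},{"tx": 0.026,"ty": 0.045,"tz": 0,"rx": 0,"ry": 0,"rz": 0},{"tx": 0.026,"ty": 0.045,"tz": 0,"rx": 0,"ry": 0,"rz": 0},{"tx": 0.026,"ty": 0.045,"tz": 0,"rx": 0,"ry": 0,"rz": 0},{"tx": 0.026,"ty": 0.045,"tz": 0,"rx": 0,"ry": 0,"rz": 0},{"tx": 0.026,"ty": 0.045,"tz": 0,"rx": 0,"ry": 0,"rz": 0},{"tx": 0.026,"ty": 0.045,"tz": 0,"rx": 0,"ry": 0,"rz": 0},{"tx": 0,"ty": 0,"tz": 0,"rx": 0,"ry": 0,"rz": 0},{"tx": 0,"ty": 0,"tz": 0,"rx": 0,"ry": 0,"rz": 0}]' --grip 0.4

```text
time_s: 1.65
position: [0.5378, -0.1654, 0.231]
ee_rot: [[0.911, 0.412, -0.001], [0.412, -0.911, -0.0], [-0.001, 0.0, -1.0]]
ft_force: [0.3, -0.1, -0.1]
finger_gap: 0.0511
grip_force: 0.0
```

Run:
```python
from h import *
snap('wrist','w2'); s=state(); print(s['time_s'],s['position'],s['finger_gap'],s['ft_force'],s['ee_rot']); im,p=load('w2'); print(proj(p,(.593,-.143,.08)),proj(p,s['position']))
```

```text
1.7 [ 0.53755917 -0.16625977  0.23103139] 0.05089706325836584 [-0.22232691 -0.16986877 -0.03811858] [[ 9.11823851e-01  4.10580662e-01 -8.86239204e-04]
 [ 4.10580215e-01 -9.11824254e-01 -6.46181089e-04]
 [-1.07340386e-03  2.25331046e-04 -9.99999399e-01]]
[321.71466756 135.27224573] [318.66551692 312.72855266]
```

View pics/w2.png

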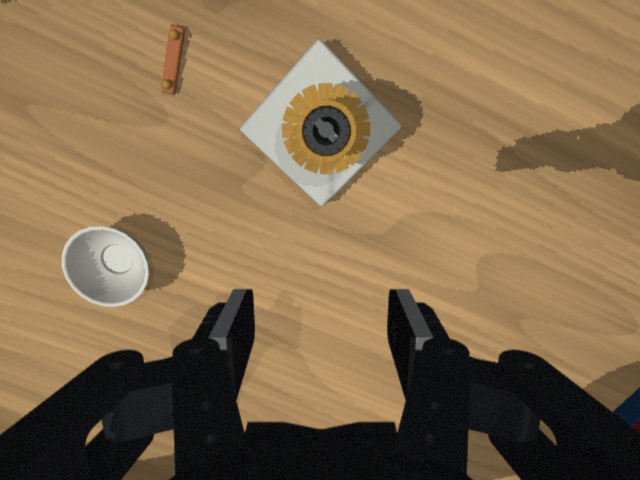

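The coupler's dark mouth ring is at about (326,131), with the dish at (105,265) and the slide at (173,60). Next I'll fit the ring.

Run:
```python
from h import *
im,p=load('w2'); hsv=cv2.cvtColor(im,cv2.COLOR_BGR2HSV)
m=cv2.inRange(hsv,(0,0,0),(180,90,140)); k=np.zeros_like(m);cv2.circle(k,(326,131),32,255,-1);m&=k
c=max(cv2.findContours(m,0,1)[0],key=cv2.contourArea);h=cv2.convexHull(c);e=cv2.fitEllipse(h);print(e)
X=onz(p,*e[0],.078);print('mouth',X)
b=cv2.inRange(hsv,(12,120,60),(32,255,255));k[:]=0;cv2.circle(k,(326,131),55,255,-1);
f=cv2.inRange(hsv,(0,0,130),(180,45,255));k[:]=0;k[30:215,230:410]=255
c=max(cv2.findContours(f&k,0,1)[0],key=cv2.contourArea);r=cv2.minAreaRect(c);w=np.array([onz(p,*x,.02) for x in cv2.boxPoints(r)]);print('foot',w.mean(0),np.linalg.norm(w[1]-w[0]),np.linalg.norm(w[2]-w[1]))
```

```text
((325.91015625, 130.07212829589844), (45.30933380126953, 46.998172760009766), 176.62448120117188)
mouth [ 0.59741666 -0.14427721  0.078     ]
foot [ 0.59725232 -0.13974577  0.02      ] 0.0978102554370797 0.09711097923415186
```

Request:
move_arm --targets '[{"tx": 0.03,"ty": 0.011,"tz": -0.02,"rx": 0,"ry": 0,"rz": 0},{"tx": 0.029,"ty": 0.011,"tz": -0.03,"rx": 0,"ry": 0,"rz": 0},{"tx": 0,"ty": 0,"tz": -0.05,"rx": 0,"ry": 0,"rz": 0},{"tx": 0,"ty": 0,"tz": -0.031,"rx": 0,"ry": 0,"rz": 0},{"tx": 0,"ty": 0,"tz": 0,"rx": 0,"ry": 0,"rz": 0},{"tx": 0,"ty": 0,"tz": 0,"rx": 0,"ry": 0,"rz": 0}]' --grip 0.36

```text
time_s: 2.45
position: [0.5979, -0.1442, 0.1017]
ee_rot: [[0.912, 0.411, 0.002], [0.411, -0.912, -0.001], [0.002, 0.002, -1.0]]
ft_force: [0.4, -0.1, -0.5]
finger_gap: 0.0546
grip_force: 0.0
```

Run:
```python
from h import *
snap('wrist','w3'); s=state(); print(s['time_s'],s['position'],s['finger_gap']); im,p=load('w3'); print(proj(p,(.597,-.144,.08)),proj(p,s['position']))
```

```text
2.5 [ 0.59832686 -0.14403523  0.10224486] 0.05442192258293876
[315.96277642 289.93805423] [316.94494324 310.94429072]
```

View pics/w3.png

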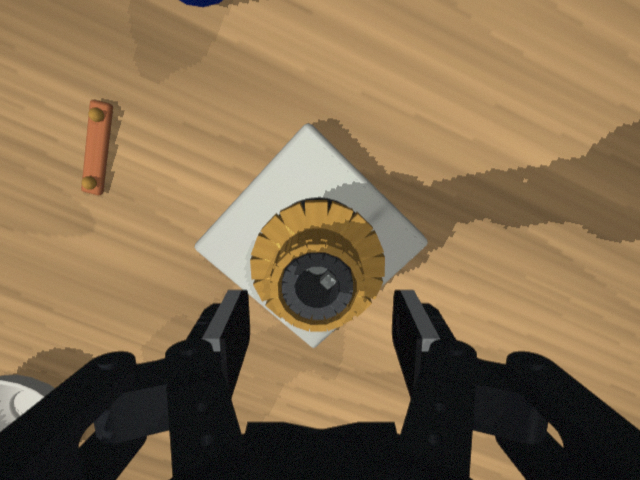

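The mouth ring is centred at about (317,287), and the fingers straddle it symmetrically at u = 248 and 393. I'll descend over the sleeve.

Request:
move_arm --targets '[{"tx": 0,"ty": 0,"tz": -0.02,"rx": 0,"ry": 0,"rz": 0},{"tx": 0,"ty": 0,"tz": -0.016,"rx": 0,"ry": 0,"rz": 0},{"tx": 0,"ty": 0,"tz": -0.004,"rx": 0,"ry": 0,"rz": 0},{"tx": 0,"ty": 0,"tz": 0,"rx": 0,"ry": 0,"rz": 0}]'

```text
time_s: 3.0
position: [0.597, -0.1429, 0.0597]
ee_rot: [[0.911, 0.412, -0.001], [0.412, -0.911, 0.0], [-0.001, -0.001, -1.0]]
ft_force: [0.2, 0.0, 0.1]
finger_gap: 0.0548
grip_force: 0.0
```

Run:
```python
from h import *
im,p=load('w3'); hsv=cv2.cvtColor(im,cv2.COLOR_BGR2HSV)
m=cv2.inRange(hsv,(0,0,0),(180,90,140)); k=np.zeros_like(m);cv2.circle(k,(317,287),46,255,-1);m&=k
c=max(cv2.findContours(m,0,1)[0],key=cv2.contourArea);e=cv2.fitEllipse(cv2.convexHull(c));print(e,onz(p,*e[0],.078))
s=state();print(s['position'],s['ft_force'])
```

```text
((316.9766845703125, 285.67962646484375), (67.37407684326172, 72.64112091064453), 89.19539642333984) [ 0.59823761 -0.14392339  0.078     ]
[ 0.59697507 -0.1428902   0.05970066] [0.2062184  0.02644107 0.12384799]
```

Request:
move_arm --targets '[{"tx": 0,"ty": 0,"tz": -0.004,"rx": 0,"ry": 0,"rz": 0},{"tx": 0,"ty": 0,"tz": -0.004,"rx": 0,"ry": 0,"rz": 0},{"tx": 0,"ty": 0,"tz": -0.003,"rx": 0,"ry": 0,"rz": 0},{"tx": 0,"ty": 0,"tz": 0,"rx": 0,"ry": 0,"rz": 0}]'

```text
time_s: 3.5
position: [0.5974, -0.143, 0.0499]
ee_rot: [[0.911, 0.412, 0.0], [0.412, -0.911, -0.0], [0.0, 0.0, -1.0]]
ft_force: [-0.7, 0.5, 5.0]
finger_gap: 0.0546
grip_force: 2.6
```

Request:
move_arm --targets '[{"tx": 0,"ty": 0,"tz": -0.004,"rx": 0,"ry": 0,"rz": 0},{"tx": 0,"ty": 0,"tz": -0.004,"rx": 0,"ry": 0,"rz": 0},{"tx": 0,"ty": 0,"tz": -0.003,"rx": 0,"ry": 0,"rz": 0},{"tx": 0,"ty": 0,"tz": 0,"rx": 0,"ry": 0,"rz": 0}]'

```text
time_s: 4.0
position: [0.5976, -0.1429, 0.0398]
ee_rot: [[0.911, 0.412, 0.001], [0.412, -0.911, -0.0], [0.0, 0.001, -1.0]]
ft_force: [-3.0, 0.6, 9.4]
finger_gap: 0.0544
grip_force: 4.5
```

Request:
move_arm --targets '[{"tx": 0,"ty": 0,"tz": -0.002,"rx": 0,"ry": 0,"rz": 0},{"tx": 0,"ty": 0,"tz": -0.001,"rx": 0,"ry": 0,"rz": 0},{"tx": 0,"ty": 0,"tz": -0.001,"rx": 0,"ry": 0,"rz": 0},{"tx": 0,"ty": 0,"tz": 0,"rx": 0,"ry": 0,"rz": 0}]'

```text
time_s: 4.5
position: [0.5976, -0.1429, 0.0361]
ee_rot: [[0.911, 0.412, 0.001], [0.412, -0.911, -0.0], [0.0, 0.001, -1.0]]
ft_force: [-3.0, 0.8, 11.3]
finger_gap: 0.0545
grip_force: 5.4
```

Request:
move_arm --targets '[{"tx": 0,"ty": 0,"tz": -0.001,"rx": 0,"ry": 0,"rz": 0},{"tx": 0,"ty": 0,"tz": -0.001,"rx": 0,"ry": 0,"rz": 0},{"tx": 0,"ty": 0,"tz": 0,"rx": 0,"ry": 0,"rz": 0}]'

```text
time_s: 4.88
position: [0.5977, -0.1429, 0.0349]
ee_rot: [[0.911, 0.412, 0.001], [0.412, -0.911, -0.001], [0.0, 0.001, -1.0]]
ft_force: [-4.9, 1.7, 16.9]
finger_gap: 0.0548
grip_force: 8.0
```

The force jump to 17 N means the sleeve is on its stop, past the catch. I'll release it upward and back off to look.

Request:
move_arm --targets '[{"tx": 0,"ty": 0,"tz": 0.003,"rx": 0,"ry": 0,"rz": 0},{"tx": 0,"ty": 0,"tz": 0.005,"rx": 0,"ry": 0,"rz": 0},{"tx": 0,"ty": 0,"tz": 0.01,"rx": 0,"ry": 0,"rz": 0},{"tx": 0,"ty": 0,"tz": 0.03,"rx": 0,"ry": 0,"rz": 0},{"tx": 0,"ty": 0,"tz": 0.05,"rx": 0,"ry": 0,"rz": 0},{"tx": -0.03,"ty": -0.013,"tz": 0.03,"rx": 0,"ry": 0,"rz": 0},{"tx": 0,"ty": 0,"tz": 0,"rx": 0,"ry": 0,"rz": 0},{"tx": 0,"ty": 0,"tz": 0,"rx": 0,"ry": 0,"rz": 0}]'

```text
time_s: 5.88
position: [0.5672, -0.1558, 0.16]
ee_rot: [[0.911, 0.412, -0.0], [0.412, -0.911, 0.0], [-0.0, -0.0, -1.0]]
ft_force: [0.1, 1.1, -0.9]
finger_gap: 0.0547
grip_force: 0.0
```

Run:
```python
from h import *
snap('wrist','w4'); s=state(); print(s['time_s'],s['position']); im,p=load('w4'); u,v=proj(p,(.598,-.144,.078)).round().astype(int); print(u,v)
cr=im[v-80:v+90,u-90:u+90]; cv2.imwrite('pics/w4c.png',cv2.resize(cr,None,fx=3,fy=3,interpolation=cv2.INTER_CUBIC))
hsv=cv2.cvtColor(im,cv2.COLOR_BGR2HSV)
m=cv2.inRange(hsv,(0,0,0),(180,90,140)); k=np.zeros_like(m);cv2.circle(k,(int(u),int(v)),36,255,-1);m&=k
c=max(cv2.findContours(m,0,1)[0],key=cv2.contourArea);e=cv2.fitEllipse(cv2.convexHull(c));print(e,onz(p,*e[0],.078))
```

```text
5.925 [ 0.5671339  -0.1554225   0.15941189]
322 190
((321.6553955078125, 188.72451782226562), (57.43135070800781, 59.8626708984375), 175.46827697753906) [ 0.59868481 -0.14370328  0.078     ]
```

View pics/w4c.png

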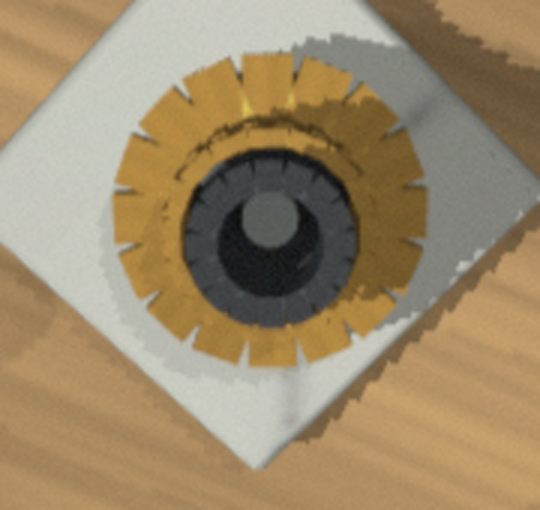

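The sleeve is caught down: the dark tube now stands clear of the brass and the bore is open, with its centre at about (322,189). Next I'll go to the post, holding the same viewing geometry so calibration errors cancel.

Request:
move_arm --targets '[{"tx": 0,"ty": 0,"tz": 0.041,"rx": 0,"ry": 0,"rz": 0},{"tx": 0,"ty": 0.058,"tz": 0,"rx": 0,"ry": 0,"rz": 0},{"tx": 0,"ty": 0.058,"tz": 0,"rx": 0,"ry": 0,"rz": 0},{"tx": 0,"ty": 0.058,"tz": 0,"rx": 0,"ry": 0,"rz": 0},{"tx": 0,"ty": 0.058,"tz": 0,"rx": 0,"ry": 0,"rz": 0},{"tx": 0,"ty": 0.058,"tz": 0,"rx": 0,"ry": 0,"rz": 0},{"tx": 0,"ty": 0.058,"tz": 0,"rx": 0,"ry": 0,"rz": 0},{"tx": 0,"ty": 0,"tz": 0,"rx": 0,"ry": 0,"rz": 0},{"tx": 0,"ty": 0,"tz": 0,"rx": 0,"ry": 0,"rz": 0},{"tx": 0,"ty": 0,"tz": 0,"rx": 0,"ry": 0,"rz": 0}]' --grip 0.2

```text
time_s: 7.18
position: [0.5675, 0.1902, 0.2005]
ee_rot: [[0.912, 0.41, -0.001], [0.41, -0.912, -0.001], [-0.001, 0.001, -1.0]]
ft_force: [-0.0, -0.0, -0.4]
finger_gap: 0.0685
grip_force: 0.0
```

Run:
```python
from h import *
snap('wrist','w5'); s=state(); print(s['time_s'],s['position'],s['finger_gap']); im,p=load('w5'); u,v=proj(p,(.599,.204,.119)).round().astype(int); print(u,v)
g=cv2.inRange(cv2.cvtColor(im,cv2.COLOR_BGR2HSV),(0,0,0),(180,255,45)); k=np.zeros_like(g);cv2.circle(k,(int(u),int(v)),45,255,-1)
for c in cv2.findContours(g&k,0,1)[0]:
    if cv2.contourArea(c)>100: e=cv2.fitEllipse(c);print(e,cv2.contourArea(c),onz(p,*e[0],.119))
```

```text
7.225 [0.56756681 0.1901262  0.20079864] 0.06852506651291985
318 187
((320.06646728515625, 185.28306579589844), (27.731536865234375, 28.597082138061523), 64.13594818115234) 620.5 [0.60047892 0.20363996 0.119     ]
```

View pics/w5.png

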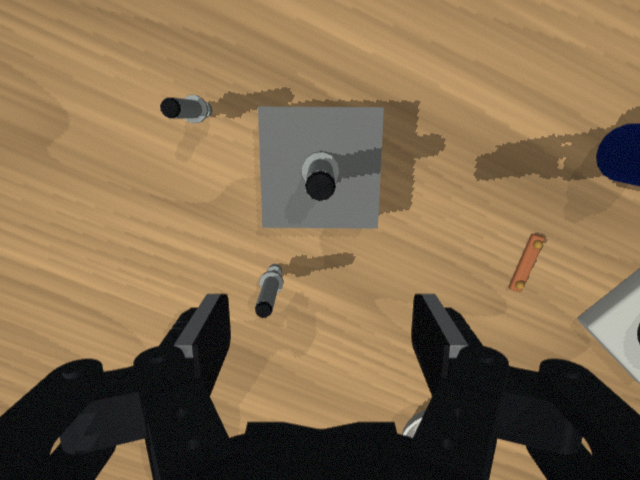

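The post's cap is at (320,185), seated in the rest, with the small posts at (170,107) and (265,310) well clear of the finger paths. I'll descend and grip.

Request:
move_arm --targets '[{"tx": 0.016,"ty": 0.007,"tz": -0.01,"rx": 0,"ry": 0,"rz": 0},{"tx": 0.017,"ty": 0.0065,"tz": -0.01,"rx": 0,"ry": 0,"rz": 0},{"tx": 0,"ty": 0,"tz": -0.04,"rx": 0,"ry": 0,"rz": 0},{"tx": 0,"ty": 0,"tz": -0.04,"rx": 0,"ry": 0,"rz": 0},{"tx": 0,"ty": 0,"tz": -0.025,"rx": 0,"ry": 0,"rz": 0},{"tx": 0,"ty": 0,"tz": -0.0045,"rx": 0,"ry": 0,"rz": 0},{"tx": 0,"ty": 0,"tz": 0,"rx": 0,"ry": 0,"rz": 0},{"tx": 0,"ty": 0,"tz": 0,"rx": 0,"ry": 0,"rz": 0}]'

```text
time_s: 8.22
position: [0.6014, 0.2059, 0.0732]
ee_rot: [[0.911, 0.412, 0.003], [0.412, -0.911, 0.001], [0.003, 0.0, -1.0]]
ft_force: [-0.8, -0.6, 0.4]
finger_gap: 0.0681
grip_force: 0.0
```

Request:
move_arm --targets '[{"tx": 0,"ty": 0,"tz": 0,"rx": 0,"ry": 0,"rz": 0},{"tx": 0,"ty": 0,"tz": 0,"rx": 0,"ry": 0,"rz": 0},{"tx": 0,"ty": 0,"tz": 0,"rx": 0,"ry": 0,"rz": 0},{"tx": 0,"ty": 0,"tz": 0,"rx": 0,"ry": 0,"rz": 0},{"tx": 0,"ty": 0,"tz": 0,"rx": 0,"ry": 0,"rz": 0},{"tx": 0,"ty": 0,"tz": 0,"rx": 0,"ry": 0,"rz": 0}]' --grip 1

```text
time_s: 8.98
position: [0.6005, 0.2054, 0.0723]
ee_rot: [[0.911, 0.412, 0.001], [0.412, -0.911, -0.0], [0.001, 0.0, -1.0]]
ft_force: [-1.5, -1.2, 5.5]
finger_gap: 0.0169
grip_force: 58.4
```

Run:
```python
from h import *
s=state(); print(s['time_s'],s['position'],s['finger_gap'],s['ft_force'],s['grip_force'],s['ee_rot'])
```

```text
8.975 [0.60051663 0.2053948  0.07234903] 0.016864746071283115 [-1.53130828 -1.16796446  5.51428743] 58.36716949939728 [[ 9.11155100e-01  4.12063033e-01  6.63888091e-04]
 [ 4.12063242e-01 -9.11155223e-01 -2.09919506e-04]
 [ 5.18405033e-04  4.64833107e-04 -9.99999758e-01]]
```

Request:
move_arm --targets '[{"tx": 0,"ty": 0,"tz": 0.01,"rx": 0,"ry": 0,"rz": 0},{"tx": 0,"ty": 0,"tz": 0.03,"rx": 0,"ry": 0,"rz": 0},{"tx": 0,"ty": 0,"tz": 0.05,"rx": 0,"ry": 0,"rz": 0},{"tx": 0,"ty": -0.024,"tz": 0,"rx": 0,"ry": 0,"rz": 0},{"tx": 0,"ty": -0.05,"tz": 0,"rx": 0,"ry": 0,"rz": 0},{"tx": 0,"ty": -0.05,"tz": 0,"rx": 0,"ry": 0,"rz": 0},{"tx": 0,"ty": -0.05,"tz": 0,"rx": 0,"ry": 0,"rz": 0},{"tx": 0,"ty": -0.05,"tz": 0,"rx": 0,"ry": 0,"rz": 0},{"tx": 0,"ty": -0.05,"tz": 0,"rx": 0,"ry": 0,"rz": 0},{"tx": 0,"ty": -0.05,"tz": 0,"rx": 0,"ry": 0,"rz": 0},{"tx": -0.001,"ty": -0.025,"tz": 0,"rx": 0,"ry": 0,"rz": 0},{"tx": 0,"ty": 0,"tz": 0,"rx": 0,"ry": 0,"rz": 0},{"tx": 0,"ty": 0,"tz": 0,"rx": 0,"ry": 0,"rz": 0},{"tx": 0,"ty": 0,"tz": 0,"rx": 0,"ry": 0,"rz": 0}]'

```text
time_s: 10.72
position: [0.5993, -0.1414, 0.1618]
ee_rot: [[0.91, 0.415, -0.0], [0.415, -0.91, 0.001], [0.0, -0.001, -1.0]]
ft_force: [-0.1, 0.1, -3.5]
finger_gap: 0.0165
grip_force: 58.8
```

Run:
```python
from h import *
a,_=snap('wrist','w6');b,_=snap('scene','s6'); s=state(); print(s['time_s'],s['position'],s['finger_gap'],s['ft_force'],s['ee_rot'].round(4).tolist()); im,p=load('w6'); print(proj(p,(.5985,-.1438,.078)),proj(p,s['position']))
c=cv2.resize(b[180:340,120:260],None,fx=2.5,fy=2.5,interpolation=cv2.INTER_CUBIC); d=cv2.resize(a[200:420,220:420],None,fx=1.818,fy=1.818,interpolation=cv2.INTER_CUBIC)[:400]
cv2.imwrite('pics/c6.png',np.hstack([c,d])[:,:,::-1])
```

```text
10.825 [ 0.59940077 -0.14195861  0.16186686] 0.0165307414153232 [ 1.34185068 -0.23023339 -3.50608972] [[0.9102, 0.4142, 0.0001], [0.4142, -0.9102, 0.0005], [0.0003, -0.0004, -1.0]]
[321.37577776 247.69327077] [318.41285684 311.90239615]
```

View pics/c6.png

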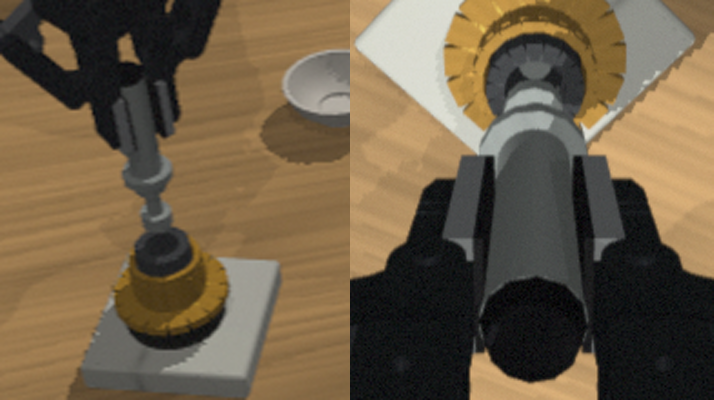

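The post is held upright with its plug just above the open mouth; in the crop the plug is at about (533,93) and the ring centre at about (535,68). I'll check the cap and plug axis against the mouth numerically.

Run:
```python
from h import *
im,p=load('w6'); V=np.array([.59940,-.14196,.16187]); R=np.array([[.9102,.4142],[.4142,-.9102]])
hsv=cv2.cvtColor(im,cv2.COLOR_BGR2HSV)
cap=onz(p,320.7,381.5,V[2]+.0467); print('cap rel tool',R.T@(cap-V)[:2])
# plug edges per row
for v in (246,250,254,258): print(v, ''.join('%4d'%x for x in im[v,295:350,2]))
for x in(0,-.0007): print('tip proj',proj(p,np.r_[V[:2]+R@[x,0],V[2]-.0663]))
print('mouth rel tool settled', R.T@(np.array([.5985,-.1438])-[.599,-.1435]))
```

```text
cap rel tool [0.00303064 0.00088066]
246   55  58  66  70  68  78  79  85  87  79  52  35  29  32  28  41  59  76  79  83  77  77  73  73  75  68  72  72  72  74  71  71  74  70  67  61  44  29  30  35  24  46  50  39  52  48  49  54  46  43  48  44  43  52  72
250   74  71  75  73  73  74  73  73  71  66  36  34  71  86  90  86  93 119 147 153 156 162 165 170 167 174 175 169 166 165 158 149 144 132 125 102  78  73  70  64  47  46  45  43  44  49  52  48  48  50  51  52  50  52  78
254  115  70  60  56  61  67  65  71  75  76  73  93 117 147 160 166 172 173 172 168 170 170 170 168 169 172 171 171 170 169 169 165 167 166 169 169 165 123 103  77  67  57  46  47  53  46  46  49  45  46  48  40  51  94 124
258  176 128  77  71  68  71  68  66  68  82 115 159 171 165 162 139 123 117 109 104  97  95  81  76  73  72  74  71  69  73  73  74  80  87  93 105 109 107 110 113 110  96  77  72  72  72  74  68  63  69  66  77 116 127 127
tip proj [319.06013124 255.08860948]
tip proj [319.0602461  256.29363878]
mouth rel tool settled [-5.7936e-04  6.5960e-05]
```

Run:
```python
from h import *
im,p=load('w6'); V=np.array([.59940,-.14196,.16187]); R=np.array([[.9102,.4142],[.4142,-.9102]])
print('col320 v225..', [(v,int(im[v,316:325,2].mean())) for v in range(222,300)])
print('cap col', [(v,int(im[v,318:324,2].mean())) for v in range(335,425,2)])
def P(x,y,h): return proj(p,np.r_[V[:2]+R@[x,y],V[2]-.0663+h]).round(1)
print('mouth far outer',proj(p,np.r_[[.5985,-.1438]+R@[.016,0],.078]),'far bore',proj(p,np.r_[[.5985,-.1438]+R@[.01,0],.078]))
for n,r,h in(('tip bevel',.008,0),('plug low',.009,.001),('collar low',.014,.036),('collar top',.014,.042),('stem/collar',.009,.042),('cap low',.009,.106),('cap top',.009,.113)): print(n,'far',P(r,0,h),'near',P(-r,0,h),'sides',P(0,-r,h),P(0,r,h))
```

```text
col320 v225.. [(222, 32), (223, 35), (224, 60), (225, 69), (226, 69), (227, 70), (228, 70), (229, 73), (230, 74), (231, 77), (232, 79), (233, 82), (234, 92), (235, 97), (236, 98), (237, 98), (238, 99), (239, 98), (240, 98), (241, 95), (242, 88), (243, 71), (244, 70), (245, 74), (246, 72), (247, 78), (248, 105), (249, 149), (250, 168), (251, 170), (252, 170), (253, 171), (254, 170), (255, 167), (256, 136), (257, 94), (258, 76), (259, 74), (260, 83), (261, 123), (262, 156), (263, 163), (264, 164), (265, 163), (266, 163), (267, 164), (268, 163), (269, 161), (270, 151), (271, 109), (272, 78), (273, 75), (274, 73), (275, 74), (276, 73), (277, 73), (278, 72), (279, 73), (280, 73), (281, 73), (282, 72), (283, 74), (284, 74), (285, 73), (286, 73), (287, 71), (288, 72), (289, 73), (290, 73), (291, 72), (292, 72), (293, 73), (294, 72), (295, 73), (296, 73), (297, 72), (298, 72), (299, 72)]
cap col [(335, 73), (337, 73), (339, 73), (341, 74), (343, 72), (345, 73), (347, 74), (349, 73), (351, 70), (353, 22), (355, 13), (357, 8), (359, 10), (361, 12), (363, 15), (365, 10), (367, 12), (369, 17), (
[... 249 characters left out ...]
206), (417, 204), (419, 195), (421, 196), (423, 198)]
mouth far outer [321.41834338 221.49425769] far bore [321.4021886  231.43747869]
tip bevel far [319.1 241.2] near [319.1 268.7] sides [304.5 255.1] [333.7 255.1]
plug low far [319.1 239.9] near [319.1 271.1] sides [302.6 255.7] [335.5 255.7]
collar low far [318.8 252.4] near [318.8 308.6] sides [288.5 281.1] [349.1 281.1]
collar top far [318.7 256.9] near [318.7 314.6] sides [287.4 286.4] [350.  286.4]
stem/collar far [318.7 267.6] near [318.7 304.7] sides [298.6 286.4] [338.8 286.4]
cap low far [317.7 348.4] near [317.7 400.9] sides [287.2 375.2] [348.2 375.2]
cap top far [317.5 362.7] near [317.6 417.7] sides [285.1 390.8] [349.9 390.9]
```

The relative check puts the post within about 0.5 mm of the mouth axis, so I'll descend gently.

Request:
move_arm --targets '[{"tx": 0,"ty": 0.0003,"tz": -0.008,"rx": 0,"ry": 0,"rz": 0},{"tx": 0,"ty": 0,"tz": -0.006,"rx": 0,"ry": 0,"rz": 0},{"tx": 0,"ty": 0,"tz": -0.003,"rx": 0,"ry": 0,"rz": 0},{"tx": 0,"ty": 0,"tz": -0.002,"rx": 0,"ry": 0,"rz": 0},{"tx": 0,"ty": 0,"tz": -0.001,"rx": 0,"ry": 0,"rz": 0},{"tx": 0,"ty": 0,"tz": 0,"rx": 0,"ry": 0,"rz": 0}]'

```text
time_s: 11.58
position: [0.5993, -0.1432, 0.1419]
ee_rot: [[0.911, 0.412, 0.0], [0.412, -0.911, -0.0], [0.0, 0.0, -1.0]]
ft_force: [-0.4, -0.5, -3.2]
finger_gap: 0.0166
grip_force: 58.8
```

The tip is about 2 mm below the mouth with no contact force, so I'll continue.

Request:
move_arm --targets '[{"tx": 0,"ty": 0,"tz": -0.003,"rx": 0,"ry": 0,"rz": 0},{"tx": 0,"ty": 0,"tz": -0.003,"rx": 0,"ry": 0,"rz": 0},{"tx": 0,"ty": 0,"tz": -0.002,"rx": 0,"ry": 0,"rz": 0},{"tx": 0,"ty": 0,"tz": 0,"rx": 0,"ry": 0,"rz": 0}]'

```text
time_s: 12.08
position: [0.5991, -0.1432, 0.1335]
ee_rot: [[0.911, 0.412, -0.0], [0.412, -0.911, 0.0], [-0.0, -0.0, -1.0]]
ft_force: [0.3, -0.1, -3.3]
finger_gap: 0.0164
grip_force: 58.8
```

Request:
move_arm --targets '[{"tx": 0,"ty": 0,"tz": -0.003,"rx": 0,"ry": 0,"rz": 0},{"tx": 0,"ty": 0,"tz": -0.003,"rx": 0,"ry": 0,"rz": 0},{"tx": 0,"ty": 0,"tz": -0.003,"rx": 0,"ry": 0,"rz": 0},{"tx": 0,"ty": 0,"tz": -0.003,"rx": 0,"ry": 0,"rz": 0},{"tx": 0,"ty": 0,"tz": -0.003,"rx": 0,"ry": 0,"rz": 0},{"tx": 0,"ty": 0,"tz": -0.002,"rx": 0,"ry": 0,"rz": 0},{"tx": 0,"ty": 0,"tz": 0,"rx": 0,"ry": 0,"rz": 0}]'

```text
time_s: 12.95
position: [0.5991, -0.1432, 0.1167]
ee_rot: [[0.911, 0.412, -0.0], [0.412, -0.911, -0.0], [-0.0, -0.0, -1.0]]
ft_force: [0.2, -0.3, -2.3]
finger_gap: 0.0166
grip_force: 58.8
```

Request:
move_arm --targets '[{"tx": 0,"ty": 0,"tz": -0.002,"rx": 0,"ry": 0,"rz": 0},{"tx": 0,"ty": 0,"tz": -0.002,"rx": 0,"ry": 0,"rz": 0},{"tx": 0,"ty": 0,"tz": -0.002,"rx": 0,"ry": 0,"rz": 0},{"tx": 0,"ty": 0,"tz": 0,"rx": 0,"ry": 0,"rz": 0},{"tx": 0,"ty": 0,"tz": 0,"rx": 0,"ry": 0,"rz": 0}]'

```text
time_s: 13.58
position: [0.5996, -0.1431, 0.1117]
ee_rot: [[0.911, 0.412, 0.001], [0.412, -0.911, -0.0], [0.001, 0.001, -1.0]]
ft_force: [-2.2, 1.1, 5.8]
finger_gap: 0.0164
grip_force: 59.5
```

Request:
move_arm --targets '[{"tx": 0,"ty": 0,"tz": -0.001,"rx": 0,"ry": 0,"rz": 0},{"tx": 0,"ty": 0,"tz": -0.001,"rx": 0,"ry": 0,"rz": 0},{"tx": 0,"ty": 0,"tz": -0.0005,"rx": 0,"ry": 0,"rz": 0},{"tx": 0,"ty": 0,"tz": 0,"rx": 0,"ry": 0,"rz": 0}]'

```text
time_s: 14.08
position: [0.5995, -0.1429, 0.1083]
ee_rot: [[0.911, 0.412, 0.0], [0.412, -0.911, 0.0], [0.001, -0.0, -1.0]]
ft_force: [-0.4, 1.1, 1.2]
finger_gap: 0.0167
grip_force: 59.0
```

Request:
move_arm --targets '[{"tx": 0,"ty": 0,"tz": -0.001,"rx": 0,"ry": 0,"rz": 0},{"tx": 0,"ty": 0,"tz": -0.0005,"rx": 0,"ry": 0,"rz": 0},{"tx": 0,"ty": 0,"tz": 0,"rx": 0,"ry": 0,"rz": 0}]'

```text
time_s: 14.45
position: [0.5998, -0.1429, 0.1082]
ee_rot: [[0.911, 0.412, 0.001], [0.412, -0.911, -0.0], [0.001, 0.001, -1.0]]
ft_force: [-1.2, 1.8, 8.0]
finger_gap: 0.0167
grip_force: 59.9
```

Run:
```python
from h import *
s=state(); print(s['time_s'],s['position'],s['ft_force'])
a,_=snap('wrist','w7');b,_=snap('scene','s7')
c=cv2.resize(b[180:340,120:260],None,fx=2.5,fy=2.5,interpolation=cv2.INTER_CUBIC); d=cv2.resize(a[200:420,220:420],None,fx=1.818,fy=1.818,interpolation=cv2.INTER_CUBIC)[:400]
cv2.imwrite('pics/c7.png',np.hstack([c,d])[:,:,::-1])
```

```text
14.45 [ 0.5998491  -0.14293395  0.10816454] [-1.22227859  1.83367593  7.97567763]
```

View pics/c7.png

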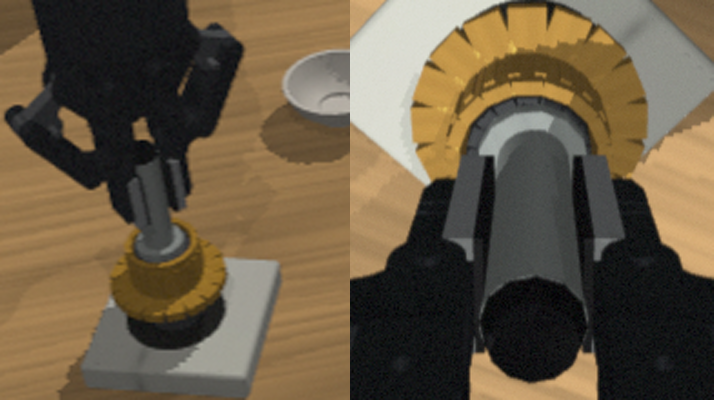

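The sleeve has sprung back up around the collar. Travel stopped dead at z 0.1082 with the force rising, and the predicted home was 0.1083, so the collar is flush. I'll ease off, open and go straight up.

Request:
move_arm --targets '[{"tx": 0,"ty": 0,"tz": 0.001,"rx": 0,"ry": 0,"rz": 0},{"tx": 0,"ty": 0,"tz": 0,"rx": 0,"ry": 0,"rz": 0},{"tx": 0,"ty": 0,"tz": 0,"rx": 0,"ry": 0,"rz": 0}]'

```text
time_s: 14.92
position: [0.5996, -0.143, 0.1082]
ee_rot: [[0.911, 0.412, 0.001], [0.412, -0.911, 0.0], [0.001, 0.0, -1.0]]
ft_force: [-1.1, 1.6, 4.4]
finger_gap: 0.017
grip_force: 59.5
```

Request:
move_arm --targets '[{"tx": 0,"ty": 0,"tz": 0,"rx": 0,"ry": 0,"rz": 0},{"tx": 0,"ty": 0,"tz": 0,"rx": 0,"ry": 0,"rz": 0},{"tx": 0,"ty": 0,"tz": 0,"rx": 0,"ry": 0,"rz": 0},{"tx": 0,"ty": 0,"tz": 0,"rx": 0,"ry": 0,"rz": 0},{"tx": 0,"ty": 0,"tz": 0,"rx": 0,"ry": 0,"rz": 0},{"tx": 0,"ty": 0,"tz": 0,"rx": 0,"ry": 0,"rz": 0}]' --grip 0.3

```text
time_s: 15.68
position: [0.5992, -0.1432, 0.1078]
ee_rot: [[0.911, 0.412, 0.0], [0.412, -0.911, -0.0], [0.0, 0.0, -1.0]]
ft_force: [0.8, -0.0, -0.7]
finger_gap: 0.0596
grip_force: 0.0
```

Request:
move_arm --targets '[{"tx": 0,"ty": 0,"tz": 0.01,"rx": 0,"ry": 0,"rz": 0},{"tx": 0,"ty": 0,"tz": 0.03,"rx": 0,"ry": 0,"rz": 0},{"tx": 0,"ty": 0,"tz": 0.05,"rx": 0,"ry": 0,"rz": 0},{"tx": 0,"ty": 0,"tz": 0.04,"rx": 0,"ry": 0,"rz": 0},{"tx": -0.03,"ty": -0.013,"tz": 0,"rx": 0,"ry": 0,"rz": 0},{"tx": -0.02,"ty": -0.009,"tz": 0,"rx": 0,"ry": 0,"rz": 0},{"tx": 0,"ty": 0,"tz": 0,"rx": 0,"ry": 0,"rz": 0},{"tx": 0,"ty": 0,"tz": 0,"rx": 0,"ry": 0,"rz": 0},{"tx": 0,"ty": 0,"tz": 0,"rx": 0,"ry": 0,"rz": 0}]'

```text
time_s: 16.8
position: [0.5501, -0.1644, 0.2379]
ee_rot: [[0.911, 0.413, 0.001], [0.413, -0.911, 0.0], [0.001, -0.0, -1.0]]
ft_force: [-0.1, 0.7, -0.1]
finger_gap: 0.0597
grip_force: 0.0
```

Run:
```python
from h import *
a,p=snap('wrist','w8'); b,q=snap('scene','s8'); s=state(); print(s['time_s'],s['position'],s['ft_force'],s['finger_gap'])
X=(.598,-.1438,.155)
for n,im,P,r in(('w',a,p,30),('s',b,q,14)):
    u,v=proj(P,X).round().astype(int); g=cv2.inRange(cv2.cvtColor(im,cv2.COLOR_RGB2HSV),(0,0,0),(180,255,40)); k=np.zeros_like(g);cv2.circle(k,(int(u),int(v)),r,255,-1)
    c=max(cv2.findContours(g&k,0,1)[0],key=cv2.contourArea); e=cv2.fitEllipse(c); print(n,(u,v),e,onz(P,*e[0],.155))
# brightness profile in scene: sleeve/collar column
```

```text
16.9 [ 0.54982343 -0.16462368  0.23768695] [-0.40602073 -0.4402382  -0.2647679 ] 0.05984086127303396
w (np.int64(320), np.int64(155)) ((321.8766784667969, 154.72357177734375), (28.831737518310547, 29.250946044921875), 20.643150329589844) [ 0.5987422  -0.14470133  0.155     ]
s (np.int64(174), np.int64(239)) ((175.74989318847656, 240.5684356689453), (8.897218704223633, 10.778151512145996), 69.45246887207031) [ 0.60195657 -0.14228912  0.155     ]
```

The cap sits directly over the mouth at the expected height, so the post is upright, and the gripper is clear.

```bash
python3 -c "
from workcell import close_job; print(close_job())"
```

```text
the job is handed in; nothing more can be done
None
```

The job is handed in at about 17 s: the post stands upright and fully home in the coupler, the sleeve sprung back up before I let go, and the bottle, dish and slide were never touched.

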